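# Close up the pastel box

### The arm

A 6-joint arm with a two-finger parallel gripper is mounted at the origin on a cart in front of the work surface, level with it; the furniture and walls round the work are solid. World frame = base frame: x ahead of the robot, y to its left, z up, the work surface at z = 0. Lengths are in mm, angles in rad, forces in N, time in s.
With the tool pointing down it reaches from about 275 to 750 mm from the base axis. Payload 10.2 kg.
Tool frame: the origin (TCP) lies midway between the tips of the shut fingers; the grasp point (between the pads) lies 19 mm behind it (ctrl.tcp_to_grasp is the z of the grasp point in the tool frame, in mm); z points along the fingers, y is the direction in which the jaws open and shut (so a half turn about z gives the same grasp; the last joint's range is limited). The gripper opens to 85 mm and grips with 20 to 120 N. Pads are 22 mm wide; open, the fingers measure 114 mm over their backs; the gripper's body (76 mm by 85 mm) begins 54 mm behind the grasp point. The pads swing forward as they close: fully open they stand 13 mm farther back than shut.
Start: joints at [1.007, 0.313, 1.498, -0, 1.331, -0.223], TCP at [175.489, 494.807, 192.994] pointing down, gripper open.
Joint ranges: [-2.94, 2.94], [-0.97, 2.17], [0.19, 2.56], [-1.23, 4.37], [0.02, 3.11], [-2.88, 2.88]. Speed limits (rad/s): [2.39, 2.39, 3.01, 3.14, 3.14, 3.14].

### API

Orientations are given as a unit quaternion [w, x, y, z].
In Python, from rig import sensors, capture, order, ctrl gives the robot as it stands. The module is installed in compiled form; this text tells all that it offers.
- The arm moves only by the tool play_rows, never from a script. Its argument "deltas" is a list of rows, each a list of 7 numbers: the shift along the world's x, y, z in units of 40 mm (1.0 is 40 mm), then the turn, a rotation vector about the world's x, y, z in units of 6 degrees (1.0 is 6 degrees), then the opening, from -1 (shut) to 1 (fully open). A call has 1 to 8 rows; each row shifts and turns the commanded pose from where the row before left it; what a row does not reach is not made up. A row lasts 1/12 s, in which the tool goes at most 41.7 mm and 7.16 degrees, less where a joint would pass 70% of its speed; a pose out of reach is approached as far as the arm can. A call is refused whole if a number of a shift passes 1 or a number of a turn 1, either way. A call with a gripper value outside its range is refused whole. The fingers move at their own pace and stop on an object; "squeeze" is the grip in N (left out, the last holds). Time passes only in rows, so rows that do not move let the fingers close. It gives the time, the measured TCP pose, the force and the opening at its end, in the units of the state.
- sensors.sense(): the state, without advancing time (a new reading comes with each control period).
- capture(name): name is "scene" or "top" or "wrist"; returns a dict with "pixels" (420x560x3 uint8, red, green, blue), "z_map" (420x560 float32, mm along the optical axis (not along the pixel's ray), 0 where there is no reading), "fx", "fy", "cx", "cy" (pixels), "eye" and "rotation" of the camera in the world; the wrist camera has in their place "tool_from_camera" (4x4, takes a point from camera to tool coordinates, whose origin is the TCP and whose axes are the flange's). Camera axes: x right, y down, z forward; pixel columns grow to the right and rows downward; lengths in mm; the calibration is good to about 2 mm. A picture is of the moment at which its call begins: read the wrist's pose just before it.
- order.finish_job(): hands the job in, once; it reports no verdict.
The state is a dict: "time_s": time; "joints": joint angles; "dq": joint speeds; "tau": joint torques, N m; "eef_pos": TCP position; "ee_rot": TCP orientation; "force": force on the tool from outside, world axes, zero at the start; "wrist_torque": the same for the moment, N m; "grip_width": opening from 0.0 (shut) to 1.0 (fully open).
Only numpy, scipy, OpenCV 4.12 (cv2) and the standard library are available. Lean on these libraries where they do the work, as an engineer would, in place of code of your own. Each camera call takes 0.05 s, during which the arm holds its last target. There are 200 camera calls.

### The job

Close up the wooden pastel box: push both of its drawers fully home, and only then push the lid over and down until it is fully shut, because its front lip comes down over the drawer fronts. Only push with the fingertips: pick nothing up, pull no drawer out and do not push the lid back any further. Leave the jar, the paint tube and the eraser beside the box where they are.

Things in the scene. Friction and masses are not known exactly. Their poses are not given: they have to be found in the camera images.
- pastel_box: Brown wooden box fixed to the table, 150 (x) x 300 (y) x 70 mm high without its lid, two drawers side by side in its front and a shallow tray above them. Origin: centre of its underside, on the table. Its own +x points from the front (drawers, robot's side) to the back (hinge side), +y to the left, z up; it is turned on the table by up to about 0.25 rad. The tray's rail above the drawers is flush with the box's front at x = -75 mm.
- left_drawer (a joint): How far the left (+y) drawer stands out, m: 0 = fully home, at most 0.07; starts at 0.02 to 0.05. It slides along the box's x axis, resists a push with about 1.5 N plus 6 N per m/s, stays where it is left and meets a firm stop at 0.
- right_drawer (a joint): The same for the right (-y) drawer.
- left_drawer_front (a point): Point on the outer face of the left drawer's pale flat wooden front, half-way along it, 30 mm above the table. The front is 134 mm wide, reaches from 8 to 48 mm above the table and has a finger notch, 36 mm wide and 12 mm deep, in the middle of its upper edge. At home the face is at x = -77 mm, y = +72.5 mm in the box's frame; pulled out by q it is at x = -77 mm - q.
- right_drawer_front (a point): The same point of the right drawer, at y = -72.5 mm in the box's frame.
- lid (a joint): Opening angle of the lid, rad: 0 = shut, lying flat on the box; starts at 1.3 to 1.5, nearly upright and leaning a little to the front; at most 1.75. A stiff hinge (0.26 N m) holds it at any angle, so it must be pushed all the way; it meets a firm stop at 0.
- lid_hinge (a point): Middle of the lid's hinge line, along the box's y axis at the back upper edge: x = +75, z = 70 mm in the box's frame.
- lid_edge (a point): Middle of the lid's free edge, on its outer (shut: upper) face, 161 mm from the hinge line. The lid is a wooden board 300 mm wide and 8 mm thick whose inner face passes through the hinge line (shut: upper face 78 mm above the table). At the free edge a lip 6 mm thick hangs 27 mm below the inner face. Opened by angle a, a point r from the hinge on the outer face lies at x = 75 - r cos(a) + 8 sin(a), z = 70 + r sin(a) + 8 cos(a) mm in the box's frame.
- jar: Bystander, loose: paint jar with a dark lid, 58 mm across, 66 mm high, standing to the left of the box. Origin: centre of its underside.
- tube: Bystander, loose: metal paint tube lying to the right of the box, 153 x 46 x 35 mm high. Origin: centre of its underside; its own y runs along the tube.
- eraser: Bystander, loose: eraser 48 x 25 x 14 mm high, lying flat in front of the box between the two drawers. Origin: centre of its underside; its own y is its length.

How it is judged (in metres and radians):
On the way, in this order (a step that is already met when the one before it is completed fails the run):
1. both drawers are fully home (value of joint each of left_drawer, right_drawer below 0.005 m), for 0.2 s.
2. the lid is shut (value of joint lid below 0.05 rad), for 0.2 s.
At the end, for the whole second after the job is handed in: Both drawers are within 5 mm of fully home and the lid within 0.05 rad (8 mm at its edge) of shut; jar, tube and eraser are within 30 mm of where they began, and the jar is upright (all of step 1 and value of joint lid below 0.05 rad and distance of each of jar, tube, eraser from where it was at the start of the episode below 0.03 m and angle between jar's own z axis and vertical below 0.3 rad); the robot touches nothing.
It fails at once if the lid is brought down (below 0.6 rad) while a drawer stands out by more than 10 mm (value of joint lid below 0.6 rad and value of joint any of left_drawer, right_drawer above 0.01 m).
It fails at once if a drawer is pulled out, past 60 mm (value of joint any of left_drawer, right_drawer above 0.06 m).
It fails at once if the lid is pushed back, past 1.65 rad (value of joint lid above 1.65 rad).
It fails at once if the jar, tube or eraser is lifted by more than 20 mm (height (world z) of any of jar, tube, eraser above 0.02 m).
It fails at once if the jar, tube or eraser is shifted by more than 30 mm, or the jar tipped (distance of any of jar, tube, eraser from where it was at the start of the episode above 0.03 m or angle between jar's own z axis and vertical above 0.3 rad).
It also fails if it takes over 58 s, if anything falls off the work surface, if the arm or the gripper's body presses on something with over 40 N, if the wrist force passes 120 N, or if a joint passes its speed limit or range.

## Working session

There is one attempt and no reset: what is moved stays moved. The work goes in short steps, Python scripts to look and compute and a tool call to move; the robot and the scene stay as the last step left them, time stands still between calls to the robot, and variables do not carry over. Pictures are saved under pics/ and viewed, about 8 in all and at most 12, crops included, and the job is handed in when it is done.

Besides the shell and the picture viewer there is one more tool, called in YAML: its name, and indented under it one key for each argument. play_rows: Moves the arm, as the interface text tells. Its arguments: {"type":"object","properties":{"deltas":{"type":"array","items":{"type":"array","items":{"type":"number"}}},"squeeze":{"type":"number"}},"required":["deltas"]}

```bash
mkdir -p pics; cat > h.py <<'E'
import numpy as np, cv2
from rig import sensors, capture
def snap(cam,fn):
    s=sensors.sense(); c=capture(cam); cv2.imwrite('pics/'+fn,c['pixels'][:,:,::-1]); np.savez('pics/'+fn+'.npz',**c); return s,c
def pt(c,u,v,z=None):
    d=c['z_map'][v,u] 
    r=np.array([(u-c['cx'])/c['fx'],(v-c['cy'])/c['fy'],1.])
    R=np.array(c['rotation']); e=np.array(c['eye'])
    if z is not None:
        w=R@r; return e+w*(z-e[2])/w[2]
    return e+R@(r*d)
E
python3 - <<'E'
from h import *
for n in('scene','top'):
    s,c=snap(n,n+'1.png'); print(n,c['eye'],np.round(c['rotation'],3).tolist(),c['fx'])
print(s)
E
```

```text
scene [ 157.94705984 -633.87064306  479.37757028] [-0.501, 0.831, -0.202, 0.132] 386.145387325738
top [ 462.81654414   26.61375474 1056.56995714] [0.029, -0.703, 0.711, -0.013] 469.0968487509482
{'time_s': 0.05, 'joints': array([ 1.00660412e+00,  3.13412176e-01,  1.49847969e+00,  2.99465695e-06,
        1.33102424e+00, -2.23376320e-01]), 'dq': array([ 7.84235240e-05, -1.08125552e-03,  7.66809628e-04, -8.17195655e-04,
        1.83573388e-03,  6.60741850e-04]), 'tau': array([ 2.84058879e-03, -4.13354766e+01, -2.60477561e+01, -2.02852930e-04,
        2.94855512e-03, -5.92446284e-06]), 'eef_pos': array([175.30274372, 494.5180754 , 192.43843599]), 'ee_rot': array([-2.55239009e-04,  1.69584710e-01,  9.85515392e-01, -6.10524850e-04]), 'force': array([0.87173671, 0.44747127, 0.04896917]), 'wrist_torque': array([-0.00823033,  0.04431824,  0.00808275]), 'grip_width': 0.9993219100743719}
```

View pics/top1.png

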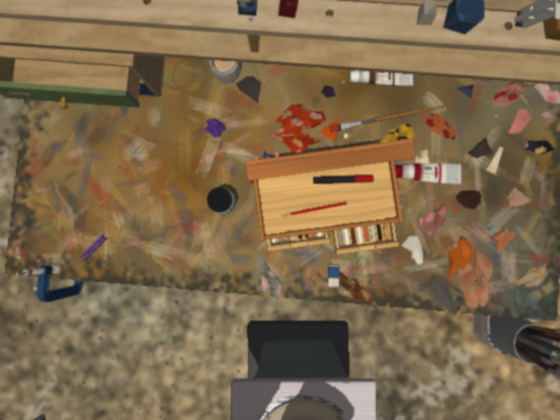

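View pics/scene1.png

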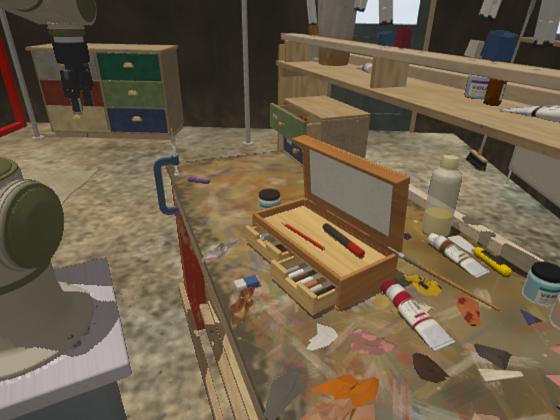

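The top view shows the box with its front edge at about (268,236)–(398,218), the drawers standing out below that, and the lid strip at (250,170)–(412,150). The jar is at (221,199), the tube at (430,172) and the eraser at (334,275). The scene view shows the lid nearly upright and both drawers out. `rotation` turns out to be a quaternion.

```bash
cat >> h.py <<'E'
from scipy.spatial.transform import Rotation as Ro
def rot(q): return Ro.from_quat([q[1],q[2],q[3],q[0]]).as_matrix()
def cloud(c):
    R=rot(c['rotation']); Z=c['z_map'].astype(float); v,u=np.mgrid[:420,:560]
    P=np.stack([(u-c['cx'])/c['fx']*Z,(v-c['cy'])/c['fy']*Z,Z],-1)@R.T+np.array(c['eye']); P[Z==0]=np.nan
    return P
E
python3 - <<'E'
from h import *
c=np.load('pics/top1.png.npz'); P=cloud(c)
for n,(u,v) in dict(floor=(150,180),traytl=(259,185),railL=(268,235),railR=(398,217),tr=(392,165),lidL=(250,172),lidR=(411,150),drL=(300,247),drR=(368,250),drRr=(395,243),drRl=(340,250),drLl=(272,248),drLr=(327,241),jar=(221,199),tubeA=(400,172),tubeB=(458,173),tubeM=(430,172),er=(334,275)).items(): print(n,np.round(P[v,u]))
# bands in height
m=(P[...,2]>30)&(P[...,0]>300)&(P[...,0]<650)&(abs(P[...,1])<300)
im=np.zeros((420,560,3),np.uint8); z=np.nan_to_num(P[...,2])
im=cv2.applyColorMap(np.clip(z*1.1,0,255).astype(np.uint8),cv2.COLORMAP_JET)
a=cv2.resize(c['pixels'][130:300,190:480,::-1],None,fx=2.7,fy=2.7,interpolation=cv2.INTER_CUBIC)
cv2.imwrite('pics/crop1.png',a)
s=np.load('pics/scene1.png.npz'); Q=cloud(s)
for n,(u,v) in dict(lidtl=(306,142),lidtr=(402,175),lidbl=(308,195),lidbr=(400,240),lidm=(350,190)).items(): print(n,np.round(Q[v,u]))
# lid plane from inner face points
r=Q[165:225,315:395].reshape(-1,3); r=r[(r[:,2]>90)&(r[:,0]<700)]
ce=np.median(r,0); r=r[np.linalg.norm(r-ce,axis=1)<130]
for _ in range(4):
    ce=r.mean(0); n=np.linalg.svd(r-ce,full_matrices=0)[2][2]; d=abs((r-ce)@n); r=r[d<max(2,2*np.median(d))]
print('lid plane',ce,n,len(r),'elev',np.arctan2(-n[2]*np.sign(n[0]),np.hypot(*n[:2])),'yaw',np.arctan2(n[1],n[0]))
E
```

```text
floor [602. 341.   2.]
traytl [581.  89.  53.]
railL [473.  70.  72.]
railR [ 507. -203.   69.]
tr [ 617. -193.   69.]
lidL [583.  94. 230.]
lidR [ 619. -191.  230.]
drL [446.   2.   1.]
drR [ 438. -150.    0.]
drRr [ 453. -200.   47.]
drRl [439. -82.  50.]
drLl [445.  63.  45.]
drLr [459. -55.  50.]
jar [550. 169.  68.]
tubeA [ 607. -218.   33.]
tubeB [ 607. -353.    6.]
tubeM [ 608. -287.   21.]
er [384. -71.  17.]
lidtl [581.  54. 227.]
lidtr [ 632. -183.  230.]
lidbl [614.  87.  81.]
lidbr [ 647. -192.   98.]
lidm [624. -58. 151.]
lid plane [625.19102884 -75.75792033 148.22540422] [0.9867059  0.12025488 0.10931713] 2992 elev -0.10953603681308242 yaw 0.1212769977931994
```

View pics/crop1.png

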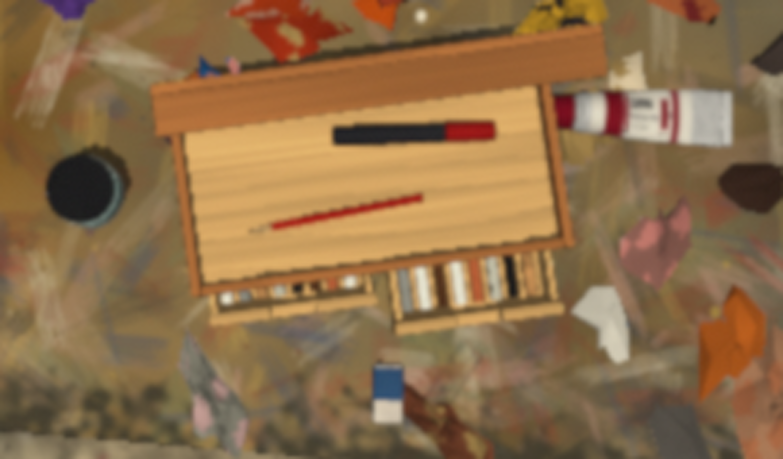

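The crop agrees with the point cloud. Box yaw is about 0.121 rad, the lid angle about 1.46 rad, and the centre about (557,-55). The left drawer is out about 23 mm and the right about 45 mm. I'll shut the fingers and go in front of the right drawer.

play_rows:
  deltas:
    - [0.34,-0.93,0,0,0,0.55,-1]
    - [0.34,-0.93,0,0,0,0.55,-1]
    - [0.34,-0.93,0,0,0,0.55,-1]
    - [0.34,-0.93,0,0,0,0.55,-1]
    - [0.34,-0.93,0,0,0,0.55,-1]
    - [0.34,-0.93,0,0,0,0.55,-1]
    - [0.34,-0.93,0,0,0,0.55,-1]
    - [0.34,-0.93,0,0,0,0.55,-1]
  squeeze: 20

```text
time_s: 0.77
eef_pos: [284.2, 195.5, 192.9]
ee_rot: [0.0, -0.062, 0.998, -0.0]
force: [1.4, 0.7, 0.6]
grip_width: -0.0
```

play_rows:
  deltas:
    - [0.34,-0.93,0,0,0,0,-1]
    - [0.34,-0.93,0,0,0,0,-1]
    - [0.34,-0.93,0,0,0,0,-1]
    - [0.34,-0.93,0,0,0,0,-1]
    - [0.34,-0.93,0,0,0,0,-1]
    - [0.34,-0.93,0,0,0,0,-1]
    - [0.34,-0.93,0,0,0,0,-1]
    - [0,0,0,0,0,0,-1]

```text
time_s: 1.43
eef_pos: [380.8, -68.3, 192.7]
ee_rot: [-0.0, -0.057, 0.998, -0.001]
force: [-0.8, 1.0, 0.7]
grip_width: 0.001
```

```bash
python3 - <<'E'
from h import *
c=np.load('pics/top1.png.npz'); P=cloud(c)
for v in (140,110,95,85,78,72,65,55,45,30): print(v,[np.round(P[v,u]).tolist() for u in (300,330,360)])
c=np.load('pics/scene1.png.npz'); Q=cloud(c)
m=(Q[...,0]>650)&(Q[...,0]<800)&(abs(Q[...,1]+50)<120)&(Q[...,2]>25)
print(m.sum(), np.percentile(Q[m],[0,5,50,95],axis=0).round().tolist() if m.any() else '')
E
```

```text
140 [[688.0, -1.0, 4.0], [687.0, -69.0, 1.0], [686.0, -137.0, -0.0]]
110 [[753.0, -2.0, 16.0], [756.0, -71.0, 1.0], [756.0, -139.0, -1.0]]
95 [[792.0, -3.0, 2.0], [791.0, -71.0, 3.0], [789.0, -139.0, 5.0]]
85 [[815.0, -3.0, 2.0], [814.0, -72.0, 1.0], [813.0, -140.0, 1.0]]
78 [[832.0, -3.0, 2.0], [829.0, -72.0, 5.0], [821.0, -136.0, 26.0]]
72 [[845.0, -4.0, 2.0], [845.0, -72.0, -1.0], [834.0, -136.0, 27.0]]
65 [[744.0, 5.0, 314.0], [740.0, -42.0, 322.0], [736.0, -89.0, 329.0]]
55 [[755.0, 5.0, 329.0], [754.0, -42.0, 327.0], [755.0, -90.0, 324.0]]
45 [[772.0, 5.0, 325.0], [772.0, -43.0, 323.0], [770.0, -90.0, 326.0]]
30 [[756.0, 7.0, 414.0], [757.0, -35.0, 410.0], [756.0, -77.0, 411.0]]
3513 [[726.0, -170.0, 310.0], [732.0, -165.0, 315.0], [758.0, -50.0, 396.0], [794.0, 68.0, 469.0]]
```

play_rows:
  deltas:
    - [0.3,-0.9,0,0,0,0,-1]
    - [0.3,-0.9,0,0,0,0,-1]
    - [0,0,-0.8,0,0,0,-1]
    - [0,0,-0.8,0,0,0,-1]
    - [0,0,-0.8,0,0,0,-1]
    - [0,0,-0.8,0,0,0,-1]
    - [0,0,-0.8,0,0,0,-1]
    - [0,0,0,0,0,0,-1]

```text
time_s: 2.1
eef_pos: [400.4, -133.0, 28.6]
ee_rot: [-0.004, -0.06, 0.998, 0.003]
force: [-0.3, 0.8, -0.2]
grip_width: 0.0
```

```bash
python3 - <<'E'
from h import *
s,c=snap('scene','s2.png'); print(s['eef_pos'],s['force'])
cv2.imwrite('pics/s2c.png',cv2.resize(c['pixels'][120:330,180:460,::-1],None,fx=2.7,fy=2.7,interpolation=cv2.INTER_CUBIC))
E
```

```text
[ 400.43674121 -133.01195292   28.60627419] [-0.34896812  0.8176442  -0.16624185]
```

View pics/s2c.png

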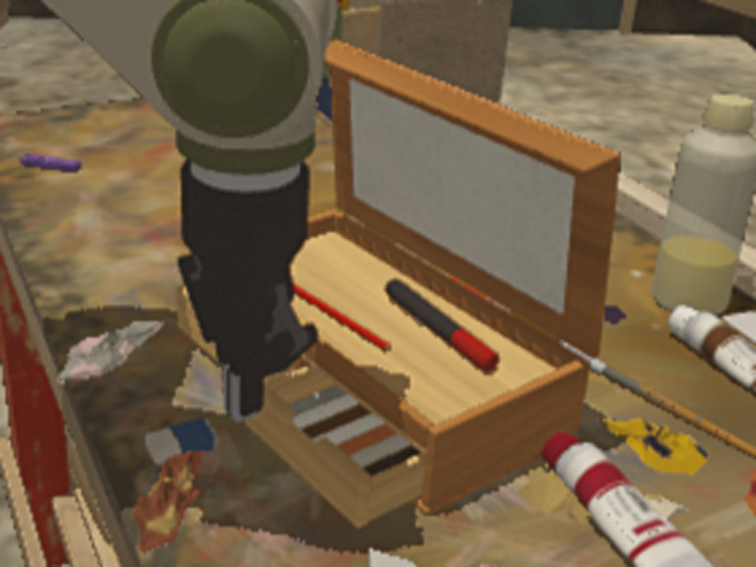

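The fingertips are at about (245,412) in the crop, in front of the right drawer but apparently towards its left end. I'll check this by projection.

```bash
cat >> h.py <<'E'
def proj(c,p):
    q=rot(c['rotation']).T@(np.array(p)-np.array(c['eye'])); return np.array([q[0]/q[2]*c['fx']+c['cx'],q[1]/q[2]*c['fy']+c['cy']])
psi=.121; ex=np.array([np.cos(psi),np.sin(psi),0]); ey=np.array([-np.sin(psi),np.cos(psi),0]); C=np.array([556.8,-55,0])
def box(x,y,z): return C+x*ex+y*ey+np.array([0,0,z])
E
python3 - <<'E'
from h import *
c=np.load('pics/s2.png.npz'); f=lambda p:np.round((proj(c,p)-[180,120])*2.7)
print('tcp',f([400.4,-133,28.6]),'rfront',f(box(-122,-72.5,30)),'ends',f(box(-122,-5.5,30)),f(box(-122,-139.5,30)))
for n,p in dict(FL=(-75,150,70),FR=(-75,-150,70),BR=(75,-150,70),FRb=(-75,-150,0)).items(): print(n,f(box(*p)))
P=cloud(c); g=(P@ex); s=(P-C)@ey; t=(P-C)@ex
m=(abs(P[...,2]-29)<10)&(t<-75)&(t>-150)&(s<-50)&(s>-138)
print(np.percentile(t[m],[2,10,25,50]),m.sum())
E
```

```text
tcp [239. 457.] rfront [303. 444.] ends [249. 396.] [364. 499.]
FL [194. 248.]
FR [436. 432.]
BR [593. 360.]
FRb [427. 517.]
[-127.65406749 -127.10782361 -126.47929849 -114.80704302] 657
```

```bash
python3 - <<'E'
from h import *
c=np.load('pics/s2.png.npz'); P=cloud(c)
d=np.hypot(P[...,0]-400,P[...,1]+133)
for z0 in range(0,120,10):
    m=(d<45)&(P[...,2]>z0)&(P[...,2]<=z0+10); v,u=np.nonzero(m)
    if m.any(): print(z0,m.sum(),np.percentile(P[m],[5,50,95],axis=0).round().tolist(),u.min(),u.max(),v.min(),v.max())
s,w=snap('wrist','w2.png')
E
```

```text
0 655 [[362.0, -168.0, 0.0], [394.0, -133.0, 1.0], [436.0, -97.0, 5.0]] 245 292 286 318
10 71 [[358.0, -147.0, 11.0], [438.0, -126.0, 14.0], [441.0, -100.0, 20.0]] 244 292 280 303
20 67 [[435.0, -149.0, 20.0], [438.0, -128.0, 25.0], [441.0, -107.0, 30.0]] 278 293 276 291
30 82 [[435.0, -150.0, 30.0], [439.0, -129.0, 35.0], [444.0, -109.0, 39.0]] 279 293 272 288
40 41 [[435.0, -124.0, 41.0], [437.0, -119.0, 46.0], [443.0, -108.0, 49.0]] 279 287 268 275
50 1 [[439.0, -119.0, 50.0], [439.0, -119.0, 50.0], [439.0, -119.0, 50.0]] 284 284 270 270
60 7 [[396.0, -142.0, 66.0], [400.0, -140.0, 68.0], [409.0, -139.0, 69.0]] 268 275 272 275
70 53 [[390.0, -147.0, 71.0], [395.0, -142.0, 76.0], [407.0, -132.0, 80.0]] 263 277 268 275
80 70 [[391.0, -148.0, 80.0], [397.0, -145.0, 86.0], [410.0, -133.0, 90.0]] 263 277 263 271
90 68 [[390.0, -148.0, 91.0], [396.0, -144.0, 95.0], [409.0, -132.0, 99.0]] 263 277 258 266
100 34 [[390.0, -148.0, 101.0], [392.0, -141.0, 104.0], [398.0, -128.0, 109.0]] 261 272 253 261
110 132 [[387.0, -166.0, 111.0], [392.0, -143.0, 116.0], [413.0, -111.0, 120.0]] 254 287 241 261
```

View pics/w2.png

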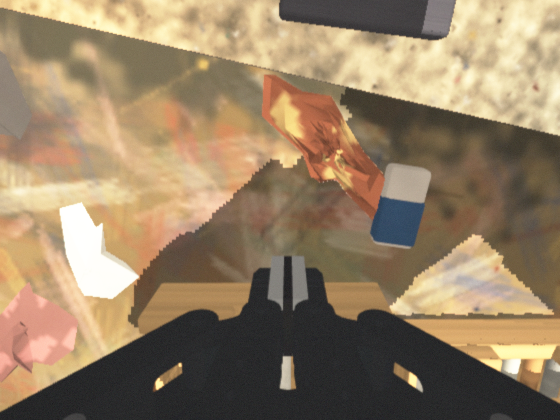

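```bash
python3 - <<'E'
from h import *
s=sensors.sense(); print(s['time_s'],s['eef_pos'],s['joints'],s['dq'].round(3))
s,c=snap('scene','s3.png'); P=cloud(c)
d=np.hypot(P[...,0]-400,P[...,1]+133); m=(d<25)&(P[...,2]>15); print(P[m][:,2].min(), np.sort(P[m][:,2])[:20].round())
s,w=snap('wrist','w3.png'); print(w['tool_from_camera'],w['fx'],w['cx'],w['cy'])
u,v=286,262; d=w['z_map'][v,u]; p=np.array([(u-w['cx'])/w['fx']*d,(v-w['cy'])/w['fy']*d,d,1]); print(d,np.array(w['tool_from_camera'])@p)
s=sensors.sense(); print(s['time_s'],s['eef_pos'])
E
```

```text
2.2 [ 403.32844024 -134.90951      33.29922948] [-5.99792557e-01  3.16329274e-01  1.97482861e+00  2.66371371e-05
  8.52046936e-01 -2.29072075e+00] [-0.    -0.045 -0.036  0.     0.005 -0.   ]
71.97419233776623 [72. 72. 72. 73. 73. 73. 73. 74. 74. 75. 76. 76. 76. 77. 77. 78. 78. 78.
 78. 78.]
[[-2.82372032e-04 -9.57058477e-01 -2.89894793e-01  7.48263343e+01]
 [ 9.99999596e-01 -5.17724611e-04  7.35166052e-04  1.21390844e+00]
 [-8.53682572e-04 -2.89894468e-01  9.57058237e-01 -1.80620562e+02]
 [ 0.00000000e+00  0.00000000e+00  0.00000000e+00  1.00000000e+00]] 367.47028807954234 287.396568142932 207.02729384097705
144.7226 [ 12.15168831   0.7590778  -48.38840417   1.        ]
2.3 [ 404.5106526  -135.73608343   34.75778068]
```

```bash
python3 - <<'E'
from h import *
w=np.load('pics/w3.png.npz'); s=sensors.sense(); T=w['tool_from_camera']; R=rot(s['ee_rot'])
def W(u,v):
    d=w['z_map'][v,u]; p=T@np.array([(u-w['cx'])/w['fx']*d,(v-w['cy'])/w['fy']*d,d,1]); return p[:3].round(),(R@p[:3]+s['eef_pos']).round()
for n,q in dict(floor=(200,180),floor2=(480,260),eraser=(395,230),drawer=(200,290),drawer2=(370,290)).items(): print(n,W(*q))
for v in range(250,300,5): print(v,W(275,v)[0],W(297,v)[0],W(320,v)[0],W(260,v)[0])
from rig import ctrl; print([ (a,getattr(ctrl,a)) for a in dir(ctrl) if a[0]!='_'])
E
```

```text
floor (array([ 27., -51.,  34.]), array([ 384., -189.,    0.]))
floor2 (array([-26., 125.,  35.]), array([415.,  -9.,  -0.]))
eraser (array([-0., 64., 21.]), array([397., -72.,  14.]))
drawer (array([-33., -49.,  10.]), array([ 443., -181.,   25.]))
drawer2 (array([-33.,  49.,   9.]), array([431., -83.,  25.]))
250 [-19.  -7.  36.] [-19.   7.  35.] [-19.  22.  34.] [-19. -16.  35.]
255 [-22.  -7.  35.] [-23.   8.  35.] [-22.  22.  34.] [-22. -16.  35.]
260 [ 12.  -4. -46.] [ 12.   5. -46.] [-26.  22.  35.] [-25. -16.  34.]
265 [ 12.  -4. -50.] [ 12.   5. -50.] [-29.  22.  33.] [-30. -16.  36.]
270 [ 12.  -3. -55.] [ 12.   5. -55.] [-33.  22.  35.] [  8. -10. -46.]
275 [ 12.  -3. -59.] [ 12.   5. -59.] [  7.  14. -50.] [  8.  -9. -51.]
280 [ 13.  -3. -64.] [ 12.   5. -62.] [  7.  14. -54.] [  8.  -9. -56.]
285 [ 12.  -3. -66.] [ 11.   5. -66.] [  8.  13. -59.] [  7.  -9. -58.]
290 [ 12.  -3. -69.] [ 12.   5. -70.] [  8.  13. -63.] [  7.  -9. -62.]
295 [ 12.  -3. -72.] [ 12.   4. -73.] [  8.  13. -66.] [  8.  -8. -66.]
[('PlanningError', <class 'rig.PlanningError'>), ('tcp_to_grasp', -18.700000000000003)]
```

Both cameras put the visible fingertips about 38–42 mm behind the reported TCP, while the floor and eraser heights match the pose. I'll probe the table gently to settle which is physically right.

play_rows:
  deltas:
    - [-0.1,0,-0.35,0,0,0,-1]
    - [0,0,-0.3,0,0,0,-1]
    - [0,0,0,0,0,0,-1]

```text
time_s: 2.55
eef_pos: [399.5, -135.2, 7.3]
ee_rot: [0.0, -0.06, 0.998, -0.0]
force: [0.7, 0.4, -0.6]
grip_width: 0.004
```

play_rows:
  deltas:
    - [0,0,-0.1,0,0,0,-1]
    - [0,0,-0.1,0,0,0,-1]
    - [0,0,0,0,0,0,-1]

```text
time_s: 2.8
eef_pos: [399.8, -135.3, -0.7]
ee_rot: [0.0, -0.06, 0.998, -0.0]
force: [0.3, 0.3, 0.1]
grip_width: 0.001
```

No contact at TCP z = -0.7, so the tips really are about 40 mm behind the reported TCP. I'll use that offset: TCP z -14 puts the tips at about 25 mm.

play_rows:
  deltas:
    - [0,-0.25,-0.17,0,0,0,-1]
    - [0,0,-0.16,0,0,0,-1]
    - [0.4,0.05,0,0,0,0,-1]
    - [0.2,0.025,0,0,0,0,-1]
    - [0.2,0.025,0,0,0,0,-1]
    - [0.2,0.025,0,0,0,0,-1]
    - [0,0,0,0,0,0,-1]

```text
time_s: 3.38
eef_pos: [440.7, -140.2, -14.2]
ee_rot: [0.0, -0.06, 0.998, -0.0]
force: [0.4, 0.1, -0.7]
grip_width: 0.002
```

play_rows:
  deltas:
    - [0.15,0.02,0,0,0,0,-1]
    - [0.15,0.02,0,0,0,0,-1]
    - [0.15,0.02,0,0,0,0,-1]
    - [0.15,0.02,0,0,0,0,-1]
    - [0,0,0,0,0,0,-1]

```text
time_s: 3.8
eef_pos: [464.7, -137.0, -14.1]
ee_rot: [0.001, -0.06, 0.998, -0.0]
force: [0.4, 0.9, -0.3]
grip_width: -0.003
```

play_rows:
  deltas:
    - [0.12,0.015,0,0,0,0,-1]
    - [0.12,0.015,0,0,0,0,-1]
    - [0.1,0.01,0,0,0,0,-1]
    - [0,0,0,0,0,0,-1]

```text
time_s: 4.13
eef_pos: [475.6, -134.7, -14.8]
ee_rot: [-0.002, -0.06, 0.998, 0.001]
force: [-8.8, 0.1, 0.8]
grip_width: -0.002
```

```bash
python3 - <<'E'
from h import *
s,c=snap('scene','s4.png'); print(s['eef_pos'],s['force'])
cv2.imwrite('pics/s4c.png',cv2.resize(c['pixels'][180:320,210:400,::-1],None,fx=4,fy=4,interpolation=cv2.INTER_CUBIC))
E
```

```text
[ 475.60354317 -134.73253229  -14.80638036] [-8.80759845  0.05411783  0.77315167]
```

View pics/s4c.png

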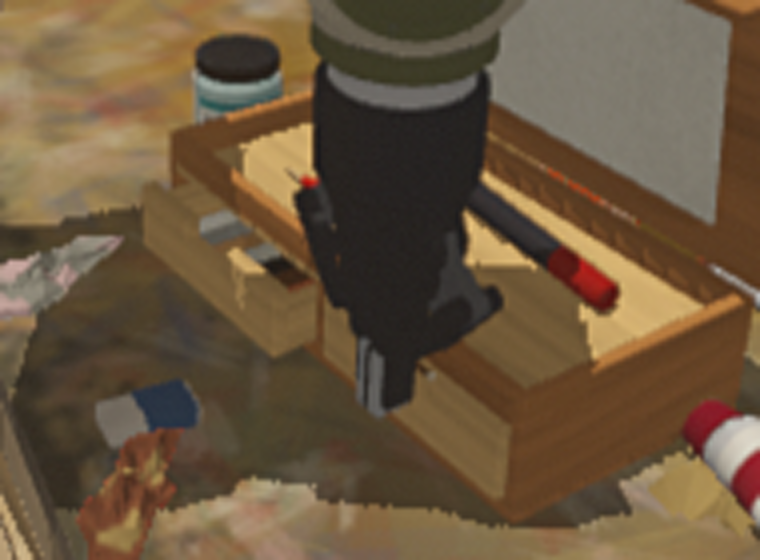

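The right drawer is flush, with the finger at (380,400) on its front and 8.8 N against the stop. Next I'll lift over the eraser to the left drawer.

play_rows:
  deltas:
    - [-0.6,-0.07,0,0,0,0,-1]
    - [-0.5,-0.06,0.5,0,0,0,-1]
    - [0,0,0.8,0,0,0,-1]
    - [-0.1,0.9,0,0,0,0,-1]
    - [-0.1,0.9,0,0,0,0,-1]
    - [-0.1,0.9,0,0,0,0,-1]
    - [-0.1,0.8,0,0,0,0,-1]
    - [0,0,0,0,0,0,-1]

```text
time_s: 4.85
eef_pos: [416.2, 3.6, 37.9]
ee_rot: [-0.0, -0.062, 0.998, 0.001]
force: [1.0, -0.8, -0.1]
grip_width: 0.004
```

play_rows:
  deltas:
    - [0,0,-0.8,0,0,0,-1]
    - [0,0,-0.5,0,0,0,-1]
    - [0,0,0,0,0,0,-1]

```text
time_s: 5.1
eef_pos: [415.7, -0.2, -16.6]
ee_rot: [-0.002, -0.06, 0.998, 0.001]
force: [0.8, -0.4, -0.9]
grip_width: 0.004
```

play_rows:
  deltas:
    - [0.2,0.025,0,0,0,0,-1]
    - [0.2,0.025,0,0,0,0,-1]
    - [0.2,0.025,0,0,0,0,-1]
    - [0.15,0.02,0,0,0,0,-1]
    - [0.15,0.02,0,0,0,0,-1]
    - [0.12,0.015,0,0,0,0,-1]
    - [0.12,0.015,0,0,0,0,-1]
    - [0,0,0,0,0,0,-1]

```text
time_s: 5.77
eef_pos: [457.7, 6.3, -15.8]
ee_rot: [-0.006, -0.06, 0.998, 0.001]
force: [-19.2, -1.1, -0.2]
grip_width: -0.005
```

Stopped at the expected home position with 19 N. I'll retract, lift and check the drawers.

play_rows:
  deltas:
    - [-0.6,-0.07,0,0,0,0,-1]
    - [-0.5,-0.06,0.3,0,0,0,-1]
    - [0,0,1,0,0,0,-1]
    - [0,0,1,0,0,0,-1]
    - [0,0,1,0,0,0,-1]
    - [0,0,1,0,0,0,-1]
    - [0,0,1,0,0,0,-1]
    - [0,0,1,0,0,0,-1]

```text
time_s: 6.43
eef_pos: [418.5, 0.3, 240.4]
ee_rot: [0.001, -0.06, 0.998, -0.0]
force: [1.5, 0.5, 0.4]
grip_width: 0.001
```

```bash
python3 - <<'E'
from h import *
s,c=snap('scene','s5.png'); print(s['eef_pos'],s['force'])
t,k=snap('top','t5.png')
P=cloud(k); 
for n,(u,v) in dict(er=(334,275),jar=(221,199),tube=(430,172)).items(): print(n,P[v,u].round())
a=c['pixels'][130:330,220:480,::-1]
cv2.imwrite('pics/s5c.png',cv2.resize(a,None,fx=2.9,fy=2.9,interpolation=cv2.INTER_CUBIC))
E
```

```text
[4.18513517e+02 2.81384554e-01 2.40415147e+02] [1.54734671 0.46082356 0.44733444]
er [427. -18. 583.]
jar [550. 169.  69.]
tube [ 608. -286.   22.]
```

View pics/s5c.png

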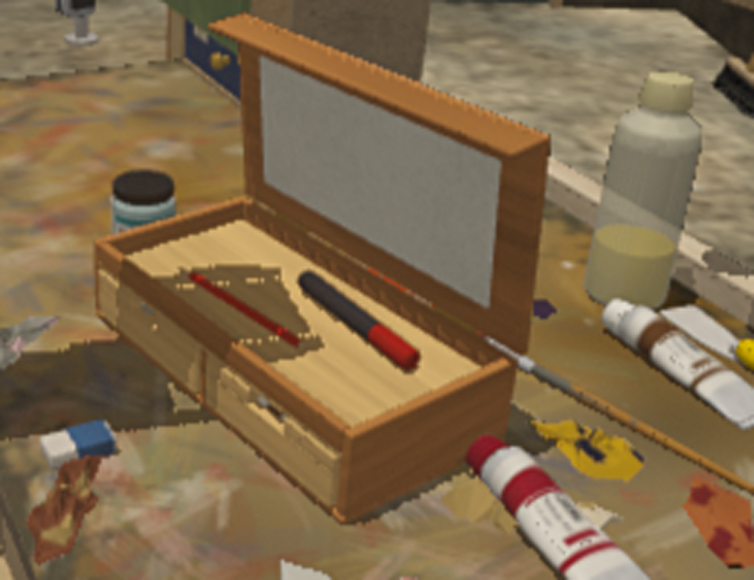

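Both drawer fronts are flush with the rail, and the lid has not moved. I'll go over the lid and behind it.

play_rows:
  deltas:
    - [0.95,-0.18,0,0,0,0,-1]
    - [0.95,-0.18,0,0,0,0,-1]
    - [0.95,-0.18,0,0,0,0,-1]
    - [0.95,-0.18,0,0,0,0,-1]
    - [0.95,-0.18,0,0,0,0,-1]
    - [0.95,-0.18,0,0,0,0,-1]
    - [0.1,0,0,0,0,0,-1]
    - [0,0,0,0,0,0,-1]

```text
time_s: 7.2
eef_pos: [651.8, -43.4, 235.0]
ee_rot: [-0.001, -0.06, 0.998, 0.001]
force: [-0.2, 0.4, 0.8]
grip_width: 0.003
```

```bash
python3 - <<'E'
from h import *
s,c=snap('scene','s6.png'); print(s['eef_pos'],s['force'],s['ee_rot'],s['joints'])
P=cloud(c); d=np.hypot(P[...,0]-s['eef_pos'][0],P[...,1]-s['eef_pos'][1]); m=(d<30)&(P[...,2]>235); print('tip z',np.sort(P[m][:,2])[:8].round())
cv2.imwrite('pics/s6c.png',cv2.resize(c['pixels'][60:280,240:500,::-1],None,fx=2.7,fy=2.7,interpolation=cv2.INTER_CUBIC))
E
```

```text
[651.83115496 -43.38901631 235.01056108] [-0.17064496  0.3801442   0.78953824] [-1.43536665e-03 -5.98851862e-02  9.98204081e-01  5.63396444e-04] [-2.45543777e-01  5.94883195e-01  9.68856254e-01  2.11306649e-04
  1.58092991e+00 -1.93618051e+00]
tip z [272. 274. 274. 274. 274. 274. 275. 275.]
```

View pics/s6c.png

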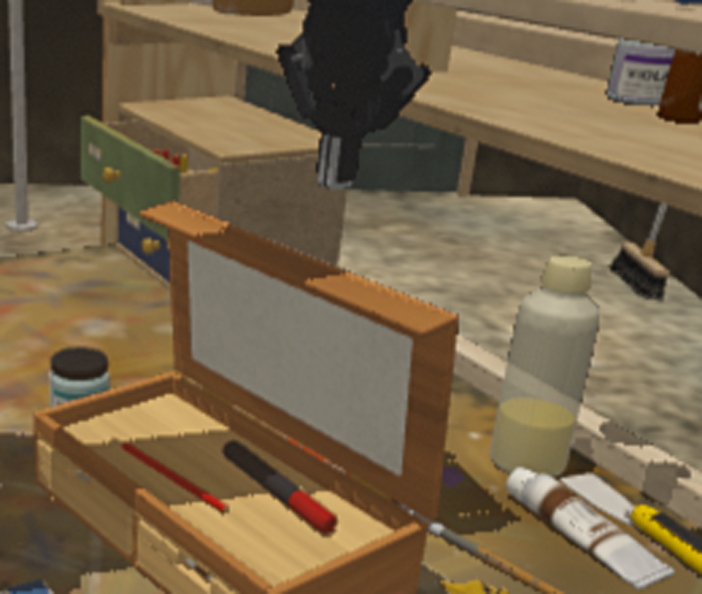

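The tip is at (335,185), above and just behind the lid's edge, with the tip z about 37 mm above the reported TCP. I'll lower behind the lid and begin the closing arc.

play_rows:
  deltas:
    - [0,0,-0.7,0,0,0,-1]
    - [0,0,-0.7,0,0,0,-1]
    - [-0.2,-0.025,0,0,0,0,-1]
    - [-0.2,-0.025,0,0,0,0,-1]
    - [-0.15,-0.02,0,0,0,0,-1]
    - [0,0,0,0,0,0,-1]

```text
time_s: 7.75
eef_pos: [627.5, -45.8, 183.2]
ee_rot: [0.001, -0.06, 0.998, -0.0]
force: [0.9, 0.1, 0.3]
grip_width: -0.005
```

play_rows:
  deltas:
    - [-0.3,-0.035,-0.05,0,0,0,-1]
    - [-0.3,-0.035,-0.07,0,0,0,-1]
    - [-0.3,-0.035,-0.08,0,0,0,-1]
    - [0,0,0,0,0,0,-1]

```text
time_s: 8.08
eef_pos: [591.3, -50.1, 174.5]
ee_rot: [0.0, -0.06, 0.998, -0.0]
force: [-0.9, 0.3, -0.3]
grip_width: 0.002
```

```bash
cat > lid.py <<'E'
from h import *
import sys
s,c=snap('scene',sys.argv[1]); p=s['eef_pos']-C; print('tcp box',p@ex,p@ey,p[2],s['force'])
P=cloud(c); t=(P-C)@ex; w=(P-C)@ey
# lid right-hand end strip: points above box, s in -145..-110
m=(w<-100)&(w>-146)&(P[...,2]>84)&(t>-110)&(t<75)&(P[...,2]<240)
a=np.arctan2(P[...,2][m]-70,75-t[m]); print('lid angle approx',np.percentile(a,[5,25,50,75,95]).round(2),'max r',np.percentile(np.hypot(P[...,2][m]-70,75-t[m]),99) if m.any() else '')
E
python3 lid.py s7.png
```

```text
tcp box 34.855759439832774 0.6635985823755897 174.4602579369982 [-0.87371168  0.33116353 -0.25496371]
lid angle approx [1.03 1.14 1.17 1.18 1.2 ] max r 163.8624057255729
```

play_rows:
  deltas:
    - [-0.29,-0.035,-0.23,0,0,0,-1]
    - [-0.29,-0.035,-0.23,0,0,0,-1]
    - [-0.29,-0.035,-0.22,0,0,0,-1]
    - [-0.29,-0.035,-0.22,0,0,0,-1]
    - [0,0,0,0,0,0,-1]

```text
time_s: 8.55
eef_pos: [545.1, -55.6, 137.0]
ee_rot: [-0.001, -0.06, 0.998, 0.0]
force: [0.0, 0.4, 0.3]
grip_width: -0.003
```

```bash
python3 lid.py s8.png
```

```text
tcp box -11.700630798304017 0.8305254803227001 137.0131913106871 [0.04533602 0.36866374 0.32294866]
lid angle approx [0.63 0.69 0.76 0.78 0.81] max r 164.17957836425836
```

As planned, the lid is at about 0.78 rad. I'll continue the arc.

play_rows:
  deltas:
    - [-0.24,-0.03,-0.27,0,0,0,-1]
    - [-0.24,-0.03,-0.27,0,0,0,-1]
    - [-0.18,-0.02,-0.31,0,0,0,-1]
    - [-0.18,-0.02,-0.31,0,0,0,-1]
    - [-0.12,-0.015,-0.34,0,0,0,-1]
    - [-0.12,-0.015,-0.34,0,0,0,-1]
    - [0,0,0,0,0,0,-1]

```text
time_s: 9.18
eef_pos: [502.7, -60.8, 62.9]
ee_rot: [-0.001, -0.06, 0.998, 0.001]
force: [-0.9, 1.1, -1.3]
grip_width: 0.001
```

play_rows:
  deltas:
    - [-0.05,0,-0.25,0,0,0,-1]
    - [-0.05,0,-0.2,0,0,0,-1]
    - [0,0,-0.15,0,0,0,-1]
    - [0,0,0,0,0,0,-1]

```text
time_s: 9.52
eef_pos: [499.7, -61.1, 40.1]
ee_rot: [0.0, -0.06, 0.998, -0.0]
force: [-0.2, 0.5, -0.1]
grip_width: 0.001
```

```bash
python3 lid.py s9.png
```

```text
tcp box -57.43834824916523 0.8683203488952143 40.097636296347396 [-0.21180385  0.45801551 -0.05316094]Traceback (most recent call last):
  File "lid.py", line 7, in <module>
    a=np.arctan2(P[...,2][m]-70,75-t[m]); print('lid angle approx',np.percentile(a,[5,25,50,75,95]).round(2),'max r',np.percentile(np.hypot(P[...,2][m]-70,75-t[m]),99) if m.any() else '')
                                                                   ~~~~~~~~~~~~~^^^^^^^^^^^^^^^^^^^
    return _quantile_unchecked(
        a, q, axis, out, overwrite_input, method, keepdims, weights)
    return _ureduce(a,
                    func=_quantile_ureduce_func,
    ...<5 lines>...
                    overwrite_input=overwrite_input,
                    method=method)
    r = func(a, **kwargs)
    result = _quantile(arr,
                       quantiles=q,
    ...<2 lines>...
                       out=out,
                       weights=wgt)
    slices_having_nans = np.isnan(arr[-1, ...])
                                  ~~~^^^^^^^^^
IndexError: index -1 is out of bounds for axis 0 with size 0
```

The lid is nearly flat, with no points above 84 mm. I'll press down until a firm force shows.

play_rows:
  deltas:
    - [0,0,-0.07,0,0,0,-1]
    - [0,0,-0.07,0,0,0,-1]
    - [0,0,0,0,0,0,-1]
    - [0,0,0,0,0,0,-1]

```text
time_s: 9.9
eef_pos: [500.0, -61.2, 39.2]
ee_rot: [0.001, -0.06, 0.998, -0.001]
force: [-18.1, 3.5, 48.8]
grip_width: -0.003
```

A firm 49 N shows the lid is on its stop. I'll lift off and verify.

play_rows:
  deltas:
    - [0,0,0.5,0,0,0,-1]
    - [-0.2,0,1,0,0,0,-1]
    - [-0.8,0,0.6,0,0,0,-1]
    - [-1,0,0.2,0,0,0,-1]
    - [-0.8,0.5,0,0,0,0,-1]
    - [0,0.9,0,0,0,0,-1]
    - [0,0.9,0,0,0,0,-1]
    - [0,0,0,0,0,0,-1]

```text
time_s: 10.57
eef_pos: [386.4, 35.2, 127.2]
ee_rot: [0.0, -0.062, 0.998, 0.001]
force: [0.6, -0.9, 0.0]
grip_width: 0.004
```

```bash
python3 - <<'E'
from h import *
s,c=snap('scene','s10.png'); print(s['eef_pos'],s['force'],s['time_s'])
P=cloud(c); t=(P-C)@ex; w=(P-C)@ey; z=P[...,2]
for a,b in ((-80,-60),(-20,20),(50,70)):
    m=(t>a)&(t<b)&(abs(w)<140)&(z>60)&(z<110); print(a,np.median(z[m]),m.sum())
_,k=snap('top','t10.png'); k0=np.load('pics/top1.png.npz'); Pt=cloud(k)
for n,(u,v) in dict(er=(334,275),jar=(221,199),tube=(430,172)).items():
    o=k0['pixels'][v-16:v+17,u-16:u+17]; r=k['pixels'][v-30:v+31,u-30:u+31]
    M=cv2.matchTemplate(r,o,cv2.TM_CCOEFF_NORMED); print(n,'pixel shift',np.array(cv2.minMaxLoc(M)[3])-14,M.max())
cv2.imwrite('pics/s10c.png',cv2.resize(c['pixels'][130:330,200:480,::-1],None,fx=2.8,fy=2.8,interpolation=cv2.INTER_CUBIC))
E
```

```text
[386.39767697  35.22594205 127.17695837] [ 0.61265866 -0.9355382   0.04544277] 10.5667
-80 77.95059172919315 757
-20 77.98420589077432 1320
50 78.17313564075585 583
er pixel shift [0 0] 0.6955473
jar pixel shift [0 0] 0.99968684
tube pixel shift [0 0] 0.99979424
```

View pics/s10c.png

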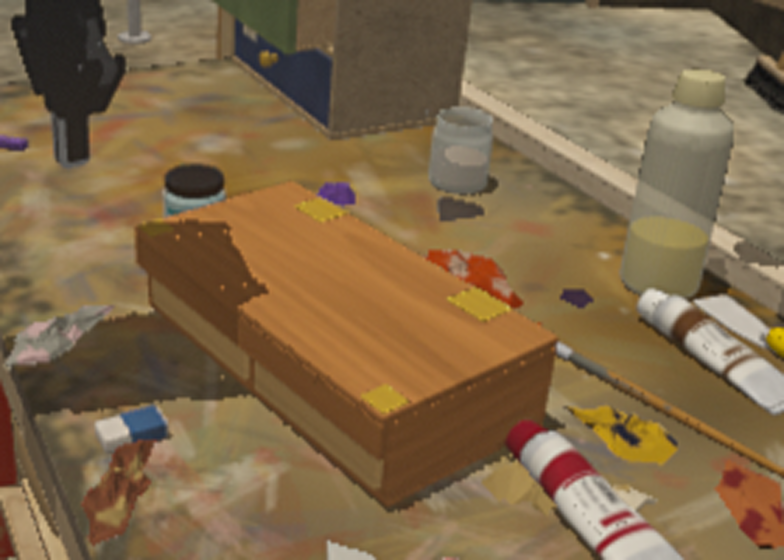

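The box is shut: the lid's upper face reads 78 mm from front to back, and its lip covers the drawer fronts. The jar, tube and eraser have not moved, and the arm is clear.

```bash
python3 -c "
from rig import order; print(order.finish_job())"
```

```text
the job is handed in; nothing more can be done
None
```

The pastel box is shut and the job is handed in, at about 10.6 s of robot time. I pushed the right drawer home, then the left, then brought the lid over from behind and pressed it down; no verdict was reported.

- **Drawers:** each one ended against its stop (about 9 N on the right, 19 N on the left). Both fronts looked flush with the rail before I touched the lid.
- **Lid:** it met a firm stop at about 49 N, and its upper face then measured 78 mm front to back, which is the shut height.
- **Bystanders:** the jar and tube showed zero pixel shift in the top view. The eraser did too, but its image match was weaker (0.70). The scene camera shows it in its place.
- **At hand-in:** the arm was clear of everything, with about 1 N on the force sensor.

**Disagreement:** the visible fingertips sat about 38–42 mm behind the reported TCP. Both cameras showed this, and lowering the tool until the TCP read -0.7 mm met no table. I planned all the pushes with that offset, and the contact positions fitted it.

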